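# Firmness check on a moulded chocolate tablet

### The job

First turn the zero knob on the readout box until its pointer stands on the broad zero mark, and leave it there. Then take the firmness probe out of its wooden holder and put its tip in the middle of the ring on the ring-marked chocolate tablet (not the one marked with a cross), with the probe at right angles to the sloping chocolate face, pressing gently until the sprung tip is pushed in about half-way. Finish while still holding the probe there, steady and in contact; crack no chocolate, do not touch the cross-marked tablet, and leave the jar, bowl and cup where they are.

Things in the scene. Friction and masses are not known exactly. Their poses are not given: they have to be found in the camera images.
- knob_grip (a point): Grip point of the black zero knob, on its upright axis, 33 mm above the readout box. The knob: a disc 66 mm wide, 8 mm thick, on it an upright bar 50 mm long, 14 mm thick; this point is 25 mm above the disc, 9 mm below the bar's top. x runs along the bar towards the pointer end (aluminium line on bar top and disc); z is up.
- zero_knob (a joint): Turn of the zero knob, rad: 0 with the pointer on the broad zero mark, positive when it is counter-clockwise of it seen from above. Starts at 0.5 to 1.2, so turn it clockwise by that much; stops at +-1.5. Stays where left (friction 0.05 N m).
- probe_grip (a point): Centre of the probe's round grey handle, on its axis; handle 20 mm diameter, 80 mm long, reaching 45 mm above this point and 35 mm below; then a collar. The sprung tip's end is 96 mm below this point while not pushed in. z along the probe from tip to handle. Mass about 0.12 kg.
- probe_tip (a point): The rounded end of the probe's sprung tip (moves with it). z along the probe from tip to handle.
- plunger (a joint): How far the sprung tip is pushed in, m: 0 free, 0.014 fully in. It takes 0.5 N to begin and 0.25 N more for each mm: about 2.3 N half-way (0.007), 4 N fully in; past that the push rises steeply.
- ring_spot (a point): The spot to probe: centre of the ring (cream line, 28 mm across) on the sloping face of the ring-marked tablet. z points out of the face, at right angles to it. The point lies about 51 mm above the counter, 12 mm uphill (+x) and 12 mm to the left (+y) of the face's middle.
- cross_spot (a point): The centre of the 28 mm upright cross (plus shape) on the other tablet.
- jar: Bystander: small copper-coloured jar with a white cap, 48 mm across, 75 mm high; origin under its centre. On the far side of the work.
- bowl: Bystander: white bowl, 90 mm across, 40 mm high; origin under its centre.
- cup: Bystander: steel cup, 70 mm across, 80 mm high; origin under its centre.
- probe: The whole probe, standing upright in the holder: below the handle a black collar 30 mm wide, 6 mm thick, resting on the holder, then a 12 mm steel nose 35 mm long and a 6 mm sprung tip standing 20 mm out of it, down in the bore (lift 60 mm or more straight up). Origin on the axis at the collar's underside; z from tip to handle.
- readout: Grey readout box, 150 (x) x 130 x 45 mm high, fixed, left or right of the work, with the zero knob in the middle of its top; origin under its centre. Around the knob are fine marks 0.22 rad apart; the zero mark is the long broad one in their middle, on the +x side, away from the small dark screen.
- holder: Wooden probe holder, 70 x 70 mm, 65 mm high, fixed, on the other side of the work than the readout box; origin under its centre. A 16 mm bore goes straight down through its middle.
- tablet_ring: The ring-marked dark chocolate tablet, 96 x 76 x 14 mm, fixed on a sloping wooden rest; its face slopes 20 degrees, down towards its -x side, which more or less faces the robot. Origin under its middle, z out of the face.
- tablet_cross: The cross-marked tablet on a like rest, the same in all but its mark; not to be touched. The two change places from start to start. Origin under its middle, z out of the face.
Mind the look-alikes: they are no part of the job. Of the things that look like the readout, the middle-sized one is meant.

How it is judged:
By the outcome, as a careful person would: the job done as asked, in the order asked, and still so for the second after the job is handed in, while the arm keeps its last pose, push and grip.
It also fails if it takes over 58 s, if anything falls off the work surface, if the arm or the gripper's body presses on something with over 40 N, if the wrist force passes 120 N, or if a joint passes its speed limit or range.

### The arm

A 6-joint arm with a two-finger parallel gripper is mounted at the origin on the work surface. World frame = base frame: x ahead of the robot, y to its left, z up, the work surface at z = 0. Lengths are in m, angles in rad, forces in N, time in s.
With the tool pointing down it reaches from about 0.35 to 0.725 m from the base axis. Payload 6 kg.
Tool frame: the origin (TCP) lies on the centre line of the jaws, within the pads' length; the fingertips stand 25 mm ahead of it and the grasp point (between the pads) lies 6 mm ahead of it; z points along the fingers, y is the direction in which the jaws open and shut (so a half turn about z gives the same grasp; the last joint's range is limited). The gripper opens to 85 mm and grips with 20 to 120 N. Pads are 22 mm wide; open, the fingers measure 114 mm over their backs; the gripper's body (76 mm by 85 mm) begins 54 mm behind the grasp point. The pads swing forward as they close: fully open they stand 13 mm farther back than shut.
Start: joints at [1.63, 0.04, 0.085, 0, -1.615, -0.334], TCP at [0.163, 0.577, 0.256] pointing down, gripper open.
Joint ranges: [-2.56, 2.56], [-1.29, 2.01], [-1.08, 1.49], [-3.29, 1.98], [-2.81, -0.18], [-2.99, 2.99]. Speed limits (rad/s): [2.57, 2.57, 3.01, 3.14, 3.14, 3.14].

### API

Orientations are given as a 3x3 rotation matrix whose columns are the frame's x, y, z axes.
In Python, from plant import ctrl gives the robot as it stands. The module is installed in compiled form; this text tells all that it offers.
- The arm moves only by the tool arm_command, never from a script. Its argument "steps" is a list of rows, each a list of 3 entries, a list of its own where there are three numbers: the turn, a rotation vector about the tool's x, y, z in degrees, then the shift along the tool's x, y, z in m, then the closure in counts, from 0 (fully open) to 255 (shut). A call has exactly 8 rows; each row shifts and turns the commanded pose from where the row before left it, along the tool's axes as they then stand; what a row does not reach is not made up. A row lasts 1/8 s, in which the tool goes at most 62.5 mm and 10.7 degrees, less where a joint would pass 70% of its speed; a pose out of reach is approached as far as the arm can. A call is refused whole if a number of a shift passes 0.0625 or a number of a turn 10.7, either way. A call with a gripper value outside its range is refused whole. The fingers move at their own pace and stop on an object; the grip force is fixed at half the most. Time passes only in rows, so rows that do not move let the fingers close, or fill a call up. It gives the time, the measured TCP pose, the force and the opening at its end, in the units of the state.
- ctrl.read_state(): the state, without advancing time (a new reading comes with each control period).
- ctrl.grab_frame(name): name is "scene" or "side" or "wrist"; returns a dict with "frame" (400x640x3 uint8, red, green, blue), "mtx" (3x3 intrinsics, pixels), "extrinsics" (4x4, takes a point from world to camera coordinates); the wrist camera has in their place "T_tool_cam" (4x4, takes a point from camera to tool coordinates, whose origin is the TCP and whose axes are the flange's). Camera axes: x right, y up, looking along -z (the intrinsics and any distortion apply to the point x, -y, -z); pixel columns grow to the right and rows downward; lengths in m; the calibration is good to about 2 mm. A picture is of the moment at which its call begins: read the wrist's pose just before it. There is no depth.
- ctrl.finish_job(): hands the job in, once; it reports no verdict.
The state is a dict: "t": time; "qpos": joint angles; "joint_velocities": joint speeds; "joint_efforts": joint torques, N m; "eef_pos": TCP position; "orientation": TCP orientation; "contact_force": force on the tool from outside, world axes, zero at the start; "moment": the same for the moment, N m; "grip_width": opening from 0.0 (shut) to 1.0 (fully open).
Only numpy, scipy, OpenCV 4.12 (cv2) and the standard library are available. Lean on these libraries where they do the work, as an engineer would, in place of code of your own. Each camera call takes 0.05 s, during which the arm holds its last target.

## Working session

There is one attempt and no reset: what is moved stays moved. The work goes in short steps, Python scripts to look and compute and a tool call to move; the robot and the scene stay as the last step left them, time stands still between calls to the robot, and variables do not carry over. Pictures are saved under pics/ and viewed, and the job is handed in when it is done.

Besides the shell and the picture viewer there is one more tool, called after "Call:" as name(argument=value, ...), one argument or row to a line, values as JSON. arm_command: Moves the arm, as the interface text tells. Its arguments: {"type":"object","properties":{"steps":{"type":"array"}},"required":["steps"]}

```bash
mkdir -p pics; python3 - <<'E'
from plant import ctrl
import cv2,numpy as np
s=ctrl.read_state();print({k:np.round(v,3).tolist() for k,v in s.items()})
for n in ["scene","side","wrist"]:
    f=ctrl.grab_frame(n);cv2.imwrite(f"pics/{n}0.png",f["frame"][:,:,::-1])
    print(n,np.round(f["mtx"],1).tolist(),[ (k,np.round(v,4).tolist()) for k,v in f.items() if k not in("frame","mtx")])
E
```

```text
{'t': 0.0, 'qpos': [1.63, 0.041, 0.084, -0.0, -1.616, -0.334], 'joint_velocities': [-0.0, -0.002, -0.001, -0.001, 0.0, 0.0], 'joint_efforts': [-0.0, -36.82, 34.741, 6.933, -0.005, 0.0], 'eef_pos': [0.163, 0.577, 0.255], 'orientation': [[0.962, -0.271, -0.0], [-0.271, -0.962, -0.002], [0.0, 0.002, -1.0]], 'contact_force': [-0.636, -0.373, 0.276], 'moment': [-0.022, 0.029, 0.05], 'grip_width': 1.002}
scene [[391.0, 0.0, 313.4], [0.0, 391.0, 205.1], [0.0, 0.0, 1.0]] [('extrinsics', [[0.7939, 0.6079, -0.0125, -0.4385], [-0.346, 0.4686, 0.8128, 0.1118], [0.5, -0.641, 0.5824, -1.1856], [0.0, 0.0, 0.0, 1.0]])]
side [[466.1, 0.0, 308.7], [0.0, 466.1, 193.2], [0.0, 0.0, 1.0]] [('extrinsics', [[0.9814, -0.1915, -0.0132, -0.5384], [0.1521, 0.7336, 0.6623, -0.1643], [-0.1172, -0.652, 0.7491, -1.2518], [0.0, 0.0, 0.0, 1.0]])]
wrist [[311.5, 0.0, 318.9], [0.0, 311.5, 201.8], [0.0, 0.0, 1.0]] [('T_tool_cam', [[-0.0002, 0.9528, 0.3036, 0.0773], [1.0, 0.0002, 0.0001, 0.0006], [0.0, 0.3036, -0.9528, -0.1172], [0.0, 0.0, 0.0, 1.0]])]
```

View pics/scene0.png

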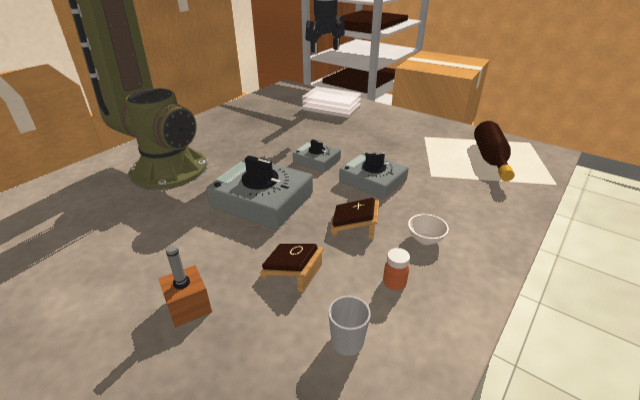

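View pics/side0.png

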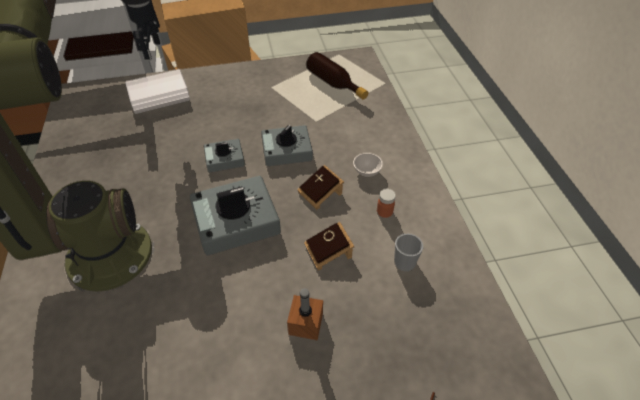

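View pics/wrist0.png

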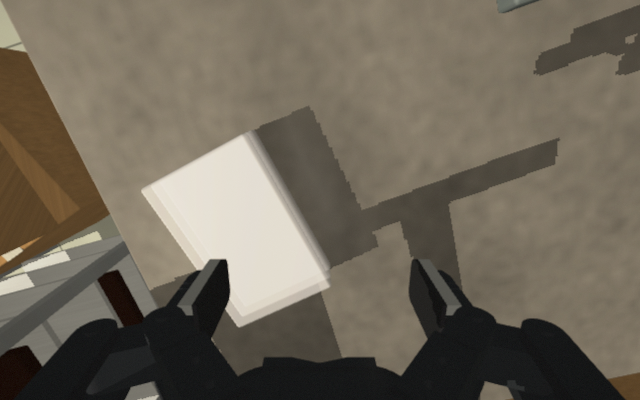

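The scene and side pictures show three readout look-alikes, in side pixels: large (236,210), middle (287,143) and small (224,152). The tablets are ring (329,240) and cross (320,182), and the holder is at (306,312). Next I'll measure the sizes and crop the choice.

```bash
cat > h.py <<'E'
import numpy as np,cv2
from plant import ctrl
def ray(f,uv):
    K=f["mtx"];d=np.linalg.inv(K)@np.array([uv[0],uv[1],1.0]);d=np.array([d[0],-d[1],-d[2]])
    if "extrinsics" in f:
        E=np.array(f["extrinsics"]);R=E[:3,:3];return -R.T@E[:3,3],R.T@d
    W=np.array(f["Twc"]);return W[:3,3],W[:3,:3]@d
def onz(f,uv,z):
    o,d=ray(f,uv);return o+d*(z-o[2])/d[2]
def tri(*fu):
    A=np.zeros((3,3));b=np.zeros(3);R=[]
    for f,uv in fu:
        o,d=ray(f,uv);d=d/np.linalg.norm(d);P=np.eye(3)-np.outer(d,d);A+=P;b+=P@o;R.append((o,d))
    p=np.linalg.solve(A,b)
    return p,[round(1000*np.linalg.norm(np.cross(p-o,d)),1) for o,d in R]
def proj(f,p):
    if "extrinsics" in f: E=np.array(f["extrinsics"])
    else: E=np.linalg.inv(f["Twc"])
    c=E[:3,:3]@p+E[:3,3];q=f["mtx"]@np.array([c[0],-c[1],-c[2]]);return q[:2]/q[2]
def grab(n,save=None):
    s=ctrl.read_state();f=dict(ctrl.grab_frame(n))
    if "T_tool_cam" in f:
        T=np.eye(4);T[:3,:3]=s["orientation"];T[:3,3]=s["eef_pos"];f["Twc"]=T@np.array(f["T_tool_cam"])
    if save: cv2.imwrite(f"pics/{save}.png",f["frame"][:,:,::-1]);np.save(f"pics/{save}.npy",f,allow_pickle=True)
    return f
def load(n): return np.load(f"pics/{n}.npy",allow_pickle=True).item()
def crop(f,x0,y0,x1,y1,k,name): cv2.imwrite(f"pics/{name}.png",cv2.resize(np.ascontiguousarray(f["frame"][y0:y1,x0:x1,::-1]),None,fx=k,fy=k,interpolation=cv2.INTER_CUBIC))
E
python3 - <<'E'
from h import *
a=grab("scene","sc1");b=grab("side","si1")
crop(b,195,110,355,270,5,"si_c");crop(a,200,130,420,300,3.5,"sc_c")
E
```

```text
(no output)
```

View pics/si_c.png

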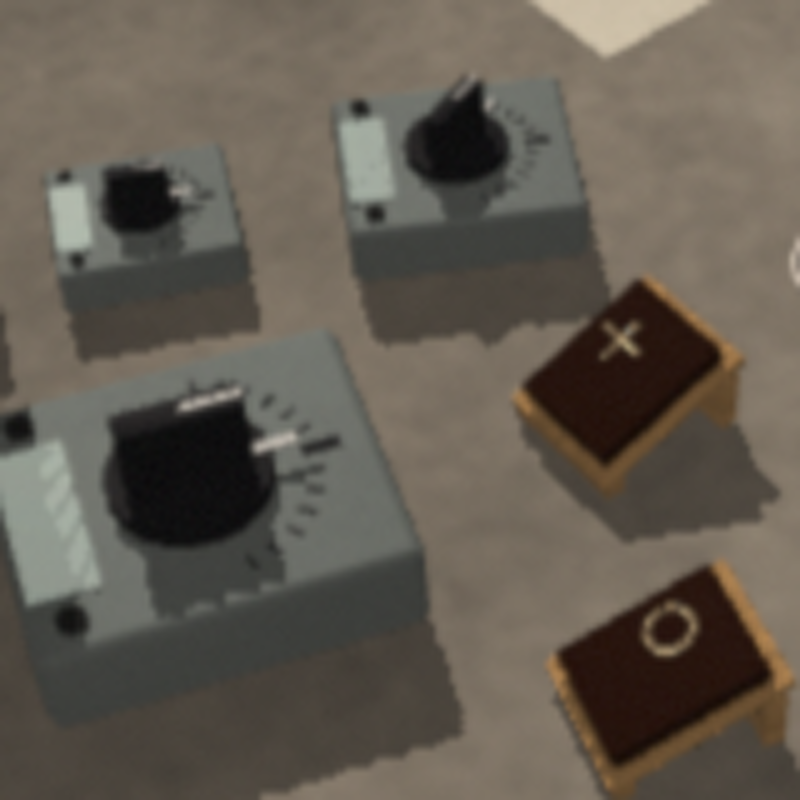

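View pics/sc_c.png

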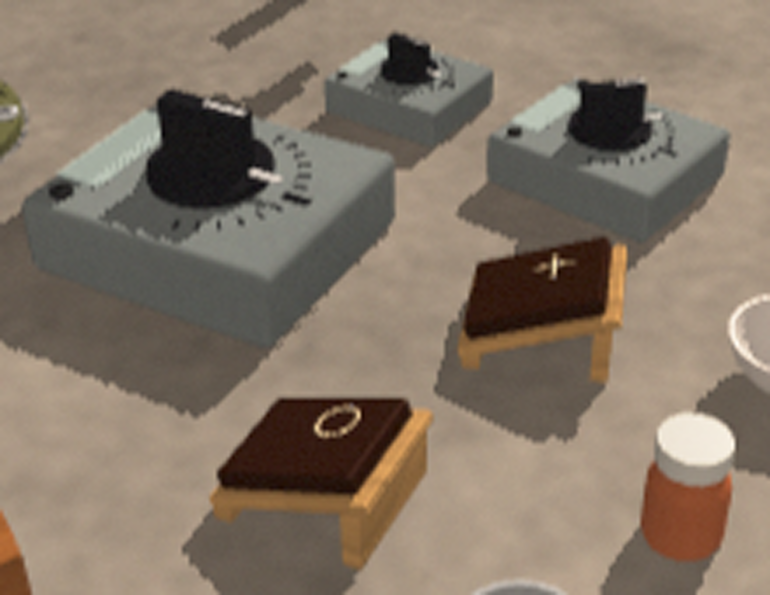

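```bash
python3 - <<'E'
from h import *
a=load("sc1");b=load("si1")
S=lambda x,y:(195+x/5,110+y/5); C=lambda x,y:(200+x/3.5,130+y/3.5)
np.set_printoptions(precision=4,suppress=True)
def box(name,cs,z):
    P=[onz(b,S(*c),z)[:2] for c in cs];P=np.array(P);print(name,P.mean(0),[round(np.linalg.norm(P[i]-P[(i+1)%4]),3) for i in range(4)],"yaw",np.degrees(np.arctan2(*(P[1]+P[2]-P[0]-P[3])[::-1])))
box("mid",[(333,102),(558,80),(588,208),(352,240)],.045)
box("small",[(43,172),(220,146),(243,238),(65,270)],.033)
print("disc side",onz(b,S(457,143),.053),"scene",onz(a,C(610,128),.053))
print("zero",onz(b,S(540,140),.045),onz(a,C(672,153),.045))
print("ring",onz(b,S(670,629),.051),onz(a,C(338,421),.051),tri((b,S(670,629)),(a,C(338,421))))
print("cross",onz(b,S(621,340),.051))
# tablet corners top face
for n,cs in dict(ring=[(555,662),(718,565),(770,670),(618,765)]).items():
    for c,z in zip(cs,[.03,.06,.06,.03]): print(onz(b,S(*c),z))
crop(b,270,275,340,355,8,"hold_si");crop(a,140,230,230,330,6,"hold_sc")
E
```

```text
mid [0.5357 0.2967] [np.float64(0.147), np.float64(0.123), np.float64(0.147), np.float64(0.13)] yaw -2.0616635398358367
small [0.3358 0.3048] [np.float64(0.113), np.float64(0.088), np.float64(0.11), np.float64(0.093)] yaw 1.8096953380821335
disc side [0.536  0.2996 0.053 ] scene [0.5392 0.2929 0.053 ]
zero [0.5893 0.3005 0.045 ] [0.5906 0.3001 0.045 ]
ring [ 0.5847 -0.0954  0.051 ] [ 0.5825 -0.0954  0.051 ] (array([ 0.5842, -0.0973,  0.0535]), [np.float64(0.1), np.float64(0.1)])
cross [0.6025 0.1133 0.051 ]
[ 0.5242 -0.0892  0.03  ]
[ 0.6172 -0.066   0.06  ]
[ 0.6274 -0.1373  0.06  ]
[ 0.5437 -0.1587  0.03  ]
```

View pics/hold_si.png

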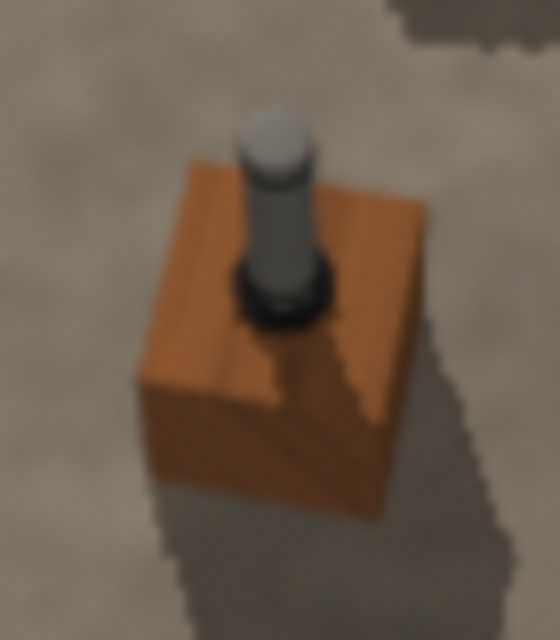

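View pics/hold_sc.png

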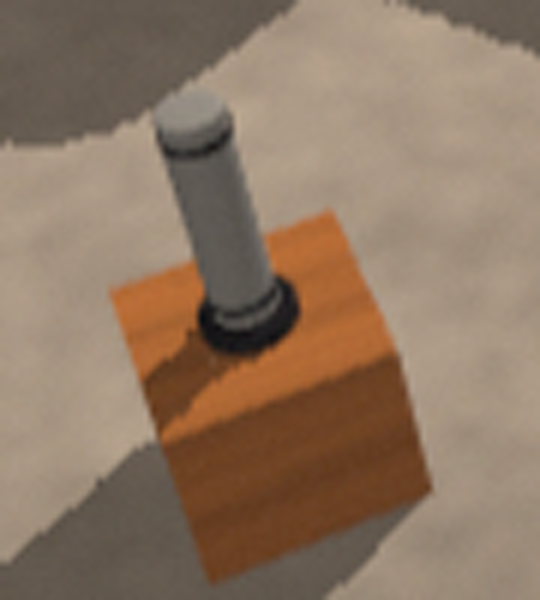

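The middle-sized one measures 147×127 mm, which matches the readout's 150×130; the small one is 112×90 and the large one is clearly bigger. So the readout is at side (287,143). I'll write a planner to turn targets into rows and hover over its knob.

```bash
cat >> h.py <<'E'
from scipy.spatial.transform import Rotation as Ro
def Rdown(yawdeg):
    c,s=np.cos(np.radians(yawdeg)),np.sin(np.radians(yawdeg));return np.array([[c,s,0],[s,-c,0],[0,0,-1.]])
def plan(p0,R0,p1,R1,n,g=0,rd=4,ra=1):
    p=np.array(p0,float);R=np.array(R0,float);R1=np.array(R1,float);p1=np.array(p1,float)
    q0=p.copy();Ri=R.copy();w=Ro.from_matrix(Ri.T@R1).as_rotvec()
    out=[]
    for i in range(1,n+1):
        pt=q0+(p1-q0)*i/n;Rt=Ri@Ro.from_rotvec(w*i/n).as_matrix()
        sh=np.round(R.T@(pt-p),rd);tu=np.round(np.degrees(Ro.from_matrix(R.T@Rt).as_rotvec()),ra)
        p=p+R@sh;R=R@Ro.from_rotvec(np.radians(tu)).as_matrix()
        out.append([(tu+0.).tolist(),(sh+0.).tolist(),g])
    print(str(out).replace(" ",""));print("end err mm",np.round(1000*(p-p1),2))
    return p,R
def cur():
    s=ctrl.read_state();return np.array(s["eef_pos"]),np.array(s["orientation"])
E
python3 - <<'E'
from h import *
a=load("sc1");b=load("si1")
p,e=tri((b,(270+277/8,275+143/8)),(a,(140+195/6,230+118/6)));print("cap",p,e,onz(b,(270+277/8,275+143/8),.151),onz(a,(140+195/6,230+118/6),.151))
P,R=cur();plan(P,R,[.537,.297,.2],Rdown(40),8)
E
```

```text
cap [ 0.48276592 -0.30098288  0.14771488] [np.float64(0.3), np.float64(0.3)] [ 0.48247335 -0.30321162  0.151     ] [ 0.48623374 -0.30239237  0.151     ]
[[[0.0,0.0,-7.0],[0.0545,0.021,0.007],0],[[0.0,0.0,-6.9],[0.0516,0.0276,0.007],0],[[0.0,0.0,-7.0],[0.0479,0.0335,0.007],0],[[0.0,0.0,-7.0],[0.0434,0.0391,0.007],0],[[0.0,0.0,-6.9],[0.0384,0.0441,0.007],0],[[0.0,0.0,-7.0],[0.0328,0.0484,0.007],0],[[0.0,0.0,-7.0],[0.0266,0.052,0.007],0],[[0.0,0.0,-6.9],[0.0201,0.0549,0.007],0]]
end err mm [-0.01 -0.02  0.01]
```

Call:
arm_command(
  steps=[
    [[0, 0, -7.0], [0.0545, 0.021, 0.007], 0],
    [[0, 0, -6.9], [0.0516, 0.0276, 0.007], 0],
    [[0, 0, -7.0], [0.0479, 0.0335, 0.007], 0],
    [[0, 0, -7.0], [0.0434, 0.0391, 0.007], 0],
    [[0, 0, -6.9], [0.0384, 0.0441, 0.007], 0],
    [[0, 0, -7.0], [0.0328, 0.0484, 0.007], 0],
    [[0, 0, -7.0], [0.0266, 0.052, 0.007], 0],
    [[0, 0, -6.9], [0.0201, 0.0549, 0.007], 0],
  ],
)

```text
t: 1.25
eef_pos: [0.5383, 0.2958, 0.2001]
orientation: [[0.764, 0.645, 0.0], [0.645, -0.764, 0.0], [0.0, -0.0, -1.0]]
contact_force: [-0.1, -0.4, 0.3]
grip_width: 1.0
```

```bash
python3 - <<'E'
from h import *
f=grab("wrist","w1");print(cur())
E
```

```text
(array([0.54181579, 0.29123646, 0.19822106]), array([[ 7.62532013e-01,  6.46949737e-01, -9.82991738e-04],
       [ 6.46944278e-01, -7.62530474e-01, -3.22128365e-03],
       [-2.83356977e-03,  1.82039103e-03, -9.99994329e-01]]))
```

View pics/w1.png

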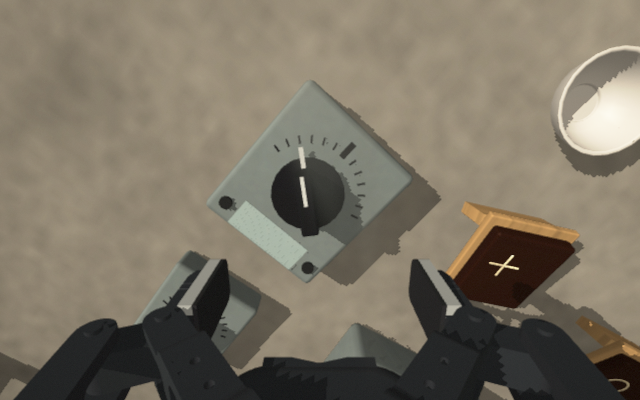

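Wrist picture: the knob disc is at (308,193), the bar line runs (303,178)–(306,206), the disc pointer is at (302,157) and the broad zero mark at (347,151). The arm was still settling, so I'll rest for one call and measure again.

```bash
python3 - <<'E'
from h import *
f=grab("wrist","w2");print(cur()[0],f["Twc"][:3,3]-load("w1")["Twc"][:3,3])
crop(f,220,80,420,280,4,"w2c")
E
```

```text
[0.53979897 0.29318669 0.19835387] [ 0.0034984  -0.00406041 -0.00211453]
```

View pics/w2c.png

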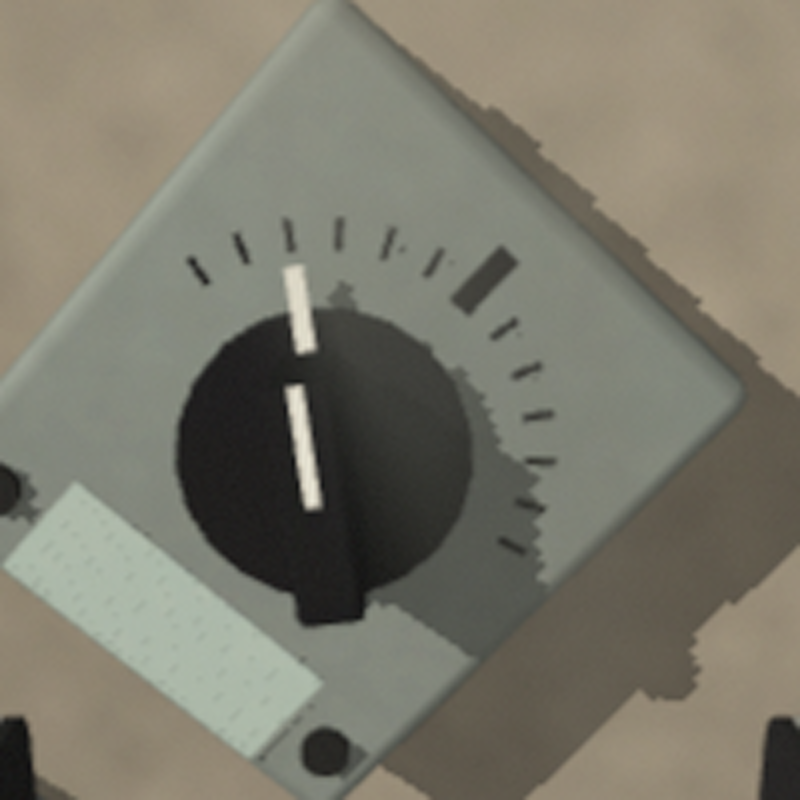

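```bash
python3 - <<'E'
from h import *
np.set_printoptions(precision=4,suppress=True)
f=load("w2");c=lambda x,y:(220+x/4,80+y/4)
d=onz(f,c(325,452),.053);print("disc c",d)
b1=onz(f,c(294,386),.087);b2=onz(f,c(313,509),.087);v=b1-b2;yb=np.degrees(np.arctan2(v[1],v[0]));print("bar",b1,b2,yb, "len",np.linalg.norm(v))
q1=onz(f,c(292,266),.053);q2=onz(f,c(306,352),.053);v=q1-q2;print("discline",np.degrees(np.arctan2(v[1],v[0])),q1)
z1=onz(f,c(503,258),.045);z2=onz(f,c(465,303),.045);v=z1-z2;print("zero line",np.degrees(np.arctan2(v[1],v[0])),z1,z2)
# box corners
t=[onz(f,c(*k),.045) for k in [(335,-3),(745,392)]];print("edge",t,np.linalg.norm(t[0]-t[1]))
for cc in (d[:2],d[:2]+[-.0,.0]):
    v=(z1+z2)[:2]/2-cc;print("zero from c",np.degrees(np.arctan2(v[1],v[0])),np.linalg.norm(v))
v=q1[:2]-d[:2];print("ptr from c",np.degrees(np.arctan2(v[1],v[0])))
# tick fit circle: ticks centres
tk=[(200,271),(241,248),(290,235),(339,233),(390,244),(433,263),(505,329),(527,371),(539,416),(540,461),(531,506),(512,546)]
T=np.array([onz(f,c(*k),.045)[:2] for k in tk]);A=np.c_[2*T,np.ones(len(T))];s=np.linalg.lstsq(A,(T**2).sum(1),rcond=None)[0];cc=s[:2];print("tick centre",cc,"r",np.sqrt(s[2]+cc@cc))
v=(z1+z2)[:2]/2-cc;print("zero from tickc",np.degrees(np.arctan2(v[1],v[0])))
an=np.degrees(np.arctan2(*(T-cc).T[::-1]));print(an,an.mean())
v=q1[:2]-cc;print("ptr from tc",np.degrees(np.arctan2(v[1],v[0])))
E
```

```text
disc c [0.5328 0.3036 0.053 ]
bar [0.5478 0.3211 0.087 ] [0.5312 0.303  0.087 ] 47.47237081969181 len 0.02455508892760647
discline 48.17286682039972 [0.5596 0.3345 0.053 ]
zero line 0.7638307486067714 [0.5891 0.3007 0.045 ] [0.5765 0.3006 0.045 ]
edge [array([0.6061, 0.3616, 0.045 ]), array([0.6018, 0.2399, 0.045 ])] 0.12169734314415936
zero from c -3.358123604453912 0.05009225273390022
zero from c -3.358123604453912 0.05009225273390022
ptr from c 48.99854987090528
tick centre [0.531  0.3024] r 0.04846824259513317
zero from tickc -1.9650901566144638
[ 73.5054  61.3317  48.4066  36.0121  22.8243  10.8413 -14.7211 -27.3898
 -40.071  -52.531  -65.4093 -77.9375] -2.0948456832670495
ptr from tc 48.24790376332027
```

The pointer stands at 48.2° and zero at −2.05°, a clockwise turn of 50.3°, which agrees with 4 ticks (50.4°). The knob centre is (0.5318,0.3028), where the disc, tick circle and bar line agree within 1–2 mm. Next I'll move above it.

```bash
python3 - <<'E'
from h import *
p,R=plan([.537,.297,.2],Rdown(40),[.532,.303,.125],Rdown(48.2),4)
E
```

```text
[[[0.0,0.0,-2.0],[0.0,-0.002,0.0187],0],[[0.0,0.0,-2.1],[0.0001,-0.0019,0.0188],0],[[0.0,0.0,-2.1],[0.0001,-0.002,0.0188],0],[[0.0,0.0,-2.0],[0.0002,-0.0019,0.0187],0]]
end err mm [-0.04 -0.02  0.  ]
```

Call:
arm_command(
  steps=[
    [[0, 0, -2.0], [0, -0.002, 0.0187], 0],
    [[0, 0, -2.1], [0.0001, -0.0019, 0.0188], 0],
    [[0, 0, -2.1], [0.0001, -0.002, 0.0188], 0],
    [[0, 0, -2.0], [0.0002, -0.0019, 0.0187], 0],
    [[0, 0, 0], [0, 0, 0], 0],
    [[0, 0, 0], [0, 0, 0], 0],
    [[0, 0, 0], [0, 0, 0], 0],
    [[0, 0, 0], [0, 0, 0], 0],
  ],
)

```text
t: 2.35
eef_pos: [0.5323, 0.3032, 0.126]
orientation: [[0.667, 0.745, 0.001], [0.745, -0.667, 0.001], [0.001, 0.0, -1.0]]
contact_force: [-0.0, -0.4, -0.4]
grip_width: 0.998
```

```bash
python3 - <<'E'
from h import *
f=grab("wrist","w3");P,R=cur();print(P,np.degrees(np.arctan2(R[1,0],R[0,0])),R[:,2])
print("expected centre px at top",proj(f,np.array([.532,.303,.087])))
crop(f,170,150,470,350,2.6,"w3c")
E
```

```text
[0.53222913 0.30318683 0.12585171] 48.14353839554106 [ 6.51151515e-04  5.52236194e-04 -9.99999636e-01]
expected centre px at top [319.16598312 249.44884974]
```

View pics/w3c.png

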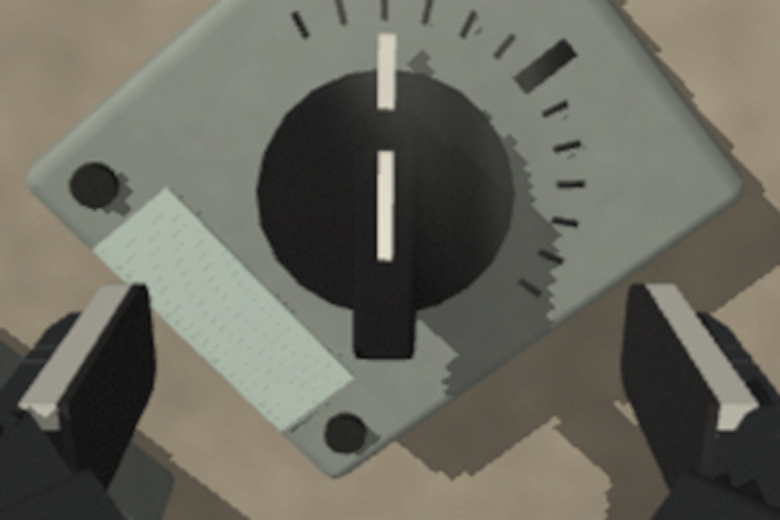

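The bar is centred and parallel to the pads, with its centre at about (318,249) against (319,249) predicted. I'll go down and grip.

Call:
arm_command(
  steps=[
    [[0, 0, 0], [0, 0, 0.0135], 0],
    [[0, 0, 0], [0, 0, 0.0135], 0],
    [[0, 0, 0], [0, 0, 0.0135], 0],
    [[0, 0, 0], [0, 0, 0], 120],
    [[0, 0, 0], [0, 0, 0], 255],
    [[0, 0, 0], [0, 0, 0], 255],
    [[0, 0, 0], [0, 0, 0], 255],
    [[0, 0, 0], [0, 0, 0], 255],
  ],
)

```text
t: 3.4
eef_pos: [0.5318, 0.3036, 0.0856]
orientation: [[0.667, 0.745, 0.0], [0.745, -0.667, 0.001], [0.001, -0.0, -1.0]]
contact_force: [-4.5, 1.1, 3.7]
grip_width: 0.156
```

Call:
arm_command(
  steps=[
    [[0, 0, 7.0], [0, 0, 0], 255],
    [[0, 0, 7.2], [0, 0, 0], 255],
    [[0, 0, 7.2], [0, 0, 0], 255],
    [[0, 0, 7.2], [0, 0, 0], 255],
    [[0, 0, 7.2], [0, 0, 0], 255],
    [[0, 0, 7.2], [0, 0, 0], 255],
    [[0, 0, 7.2], [0, 0, 0], 255],
    [[0, 0, 0], [0, 0, 0], 255],
  ],
)

```text
t: 4.4
eef_pos: [0.5319, 0.3034, 0.0856]
orientation: [[0.999, -0.034, 0.0], [-0.034, -0.999, 0.0], [0.0, -0.0, -1.0]]
contact_force: [-4.4, 0.7, 4.5]
grip_width: 0.155
```

Call:
arm_command(
  steps=[
    [[0, 0, 0], [0, 0, 0], 255],
    [[0, 0, 0], [0, 0, 0], 255],
    [[0, 0, 0], [0, 0, 0], 255],
    [[0, 0, 0], [0, 0, 0], 0],
    [[0, 0, 0], [0, 0, 0], 0],
    [[0, 0, 0], [0, 0, 0], 0],
    [[0, 0, 0], [0, 0, -0.03], 0],
    [[0, 0, 0], [0, 0, -0.03], 0],
  ],
)

```text
t: 5.4
eef_pos: [0.532, 0.3028, 0.1451]
orientation: [[0.999, -0.035, -0.0], [-0.035, -0.999, -0.001], [-0.0, 0.001, -1.0]]
contact_force: [-0.3, -0.2, 1.1]
grip_width: 0.999
```

```bash
python3 - <<'E'
from h import *
f=grab("wrist","w4");P,R=cur();print(P,np.degrees(np.arctan2(R[1,0],R[0,0])))
crop(f,220,100,420,300,4,"w4c")
E
```

```text
[0.53368784 0.30366306 0.15068043] -2.0057758594255812
```

View pics/w4c.png

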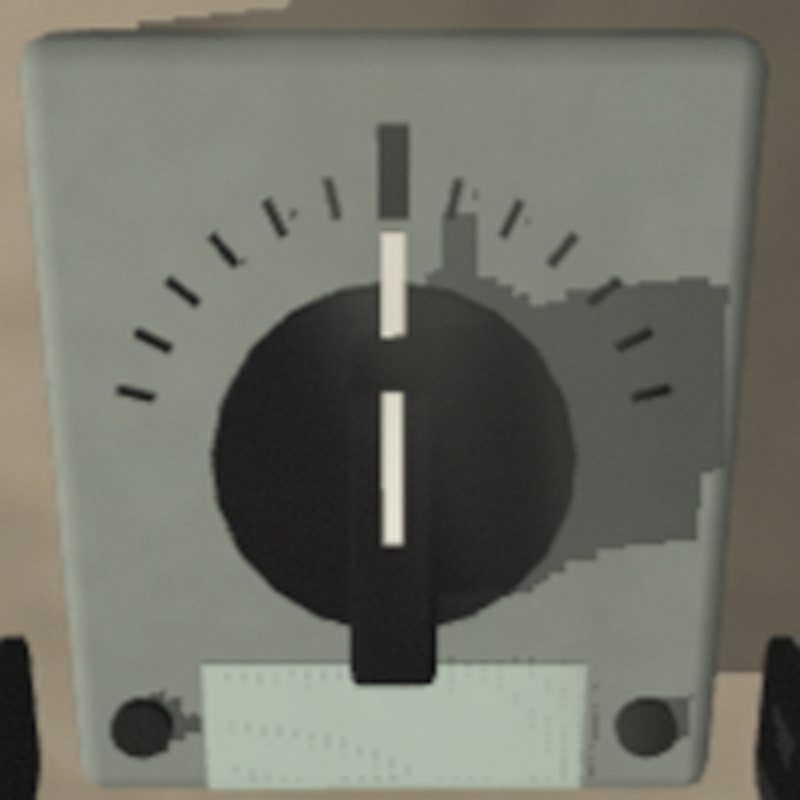

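The pointer line runs straight into the broad mark, with the disc line at column 392 and the mark at 393 (crop). The knob is done. Next I'll move above the probe.

```bash
python3 - <<'E'
from h import *
p,R=plan([.532,.303,.1445],Rdown(-2),[.483,-.302,.26],Rdown(14),11)
E
```

```text
[[[0.0,0.0,-1.5],[-0.0025,0.0551,-0.0105],0],[[0.0,0.0,-1.4],[-0.004,0.0551,-0.0105],0],[[0.0,0.0,-1.5],[-0.0053,0.0549,-0.0105],0],[[0.0,0.0,-1.4],[-0.0068,0.0547,-0.0105],0],[[0.0,0.0,-1.5],[-0.0081,0.0546,-0.0105],0],[[0.0,0.0,-1.4],[-0.0095,0.0544,-0.0105],0],[[0.0,0.0,-1.5],[-0.0108,0.0541,-0.0105],0],[[0.0,0.0,-1.4],[-0.0123,0.0538,-0.0105],0],[[0.0,0.0,-1.5],[-0.0135,0.0535,-0.0105],0],[[0.0,0.0,-1.4],[-0.015,0.0531,-0.0105],0],[[0.0,0.0,-1.5],[-0.0163,0.0527,-0.0105],0]]
end err mm [-0.05  0.01  0.  ]
```

Call:
arm_command(
  steps=[
    [[0, 0, -1.5], [-0.0025, 0.0551, -0.0105], 0],
    [[0, 0, -1.4], [-0.004, 0.0551, -0.0105], 0],
    [[0, 0, -1.5], [-0.0053, 0.0549, -0.0105], 0],
    [[0, 0, -1.4], [-0.0068, 0.0547, -0.0105], 0],
    [[0, 0, -1.5], [-0.0081, 0.0546, -0.0105], 0],
    [[0, 0, -1.4], [-0.0095, 0.0544, -0.0105], 0],
    [[0, 0, -1.5], [-0.0108, 0.0541, -0.0105], 0],
    [[0, 0, -1.4], [-0.0123, 0.0538, -0.0105], 0],
  ],
)

```text
t: 6.45
eef_pos: [0.4956, -0.1387, 0.2293]
orientation: [[0.986, 0.167, 0.001], [0.167, -0.986, -0.0], [0.001, 0.0, -1.0]]
contact_force: [0.8, -0.4, 0.3]
grip_width: 1.001
```

Call:
arm_command(
  steps=[
    [[0, 0, -1.5], [-0.0135, 0.0535, -0.0105], 0],
    [[0, 0, -1.4], [-0.015, 0.0531, -0.0105], 0],
    [[0, 0, -1.5], [-0.0163, 0.0527, -0.0105], 0],
    [[0, 0, 0], [0, 0, 0], 0],
    [[0, 0, 0], [0, 0, 0], 0],
    [[0, 0, 0], [0, 0, 0], 0],
    [[0, 0, 0], [0, 0, 0], 0],
    [[0, 0, 0], [0, 0, 0], 0],
  ],
)

```text
t: 7.45
eef_pos: [0.4827, -0.3012, 0.2605]
orientation: [[0.97, 0.242, 0.0], [0.242, -0.97, -0.0], [0.0, 0.0, -1.0]]
contact_force: [-1.0, 0.0, -1.7]
grip_width: 1.002
```

```bash
python3 - <<'E'
from h import *
f=grab("wrist","w5");P,R=cur();print(P,np.degrees(np.arctan2(R[1,0],R[0,0])))
print(proj(f,np.array([.483,-.302,.151])),proj(f,np.array([.483,-.302,.065])))
E
```

```text
[ 0.48267187 -0.30131201  0.26043958] 14.010911739969732
[319.67566046 207.75460642] [319.44547197 180.94787809]
```

View pics/w5.png

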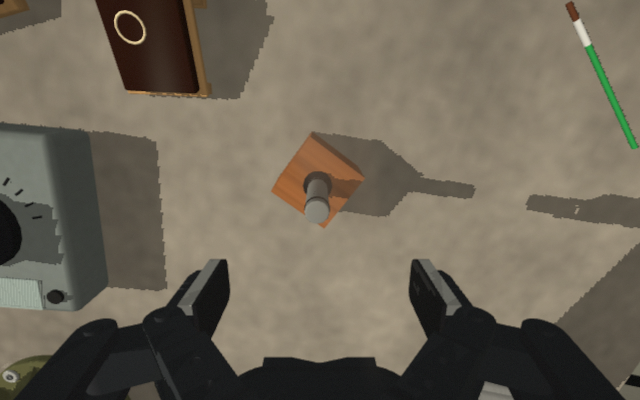

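Wrist picture: the probe cap is at about (317,211) and the collar at about (317,183). I'll measure the cap by its contour.

```bash
python3 - <<'E'
from h import *
np.set_printoptions(precision=4,suppress=True)
f=load("w5");crop(f,260,120,380,240,6,"w5c")
E
```

```text
(no output)
```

View pics/w5c.png

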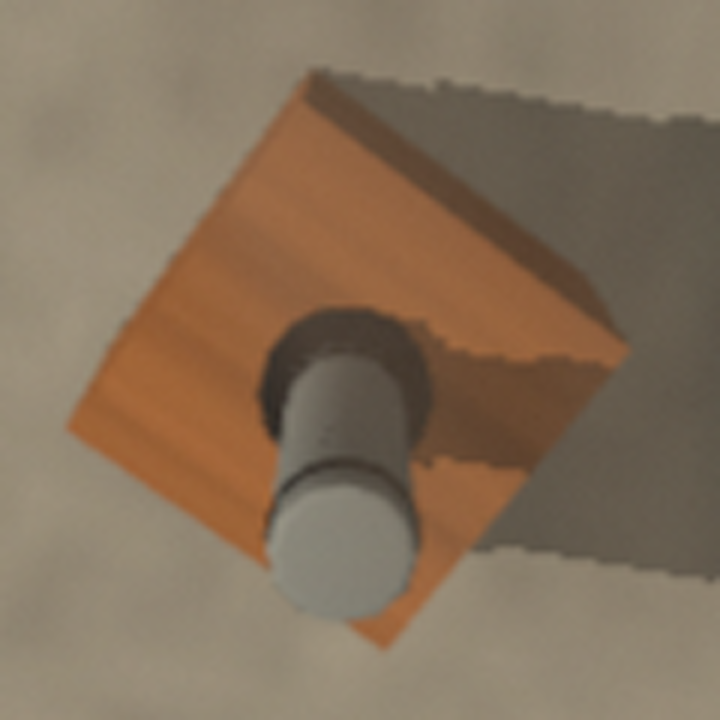

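```bash
python3 - <<'E'
from h import *
np.set_printoptions(precision=4,suppress=True)
f=load("w5")
print("cap",onz(f,(260+342/6,120+550/6),.151),"collar",onz(f,(260+346/6,120+388/6),.071),"holder",np.mean([onz(f,(260+x/6,120+y/6),.065) for x,y in [(305,95),(70,428),(385,648),(628,350)]],0))
print("ring",onz(f,(130,27),.051),tri((f,(130,27)),(load("si1"),(195+134,110+629/5)),(load("sc1"),(200+338/3.5,130+421/3.5))))
E
```

```text
cap [ 0.4794 -0.3008  0.151 ] collar [ 0.4802 -0.3008  0.071 ] holder [ 0.479  -0.3013  0.065 ]
ring [ 0.5801 -0.0954  0.051 ] (array([ 0.5825, -0.0958,  0.0515]), [np.float64(2.4), np.float64(2.1), np.float64(0.3)])
```

The probe axis is at (0.4795,−0.3008), and the cap, collar and holder agree. I'll descend and grip.

Call:
arm_command(
  steps=[
    [[0, 0, 0], [-0.003, -0.0013, 0.027], 0],
    [[0, 0, 0], [0, 0, 0.04], 0],
    [[0, 0, 0], [0, 0, 0.04], 0],
    [[0, 0, 0], [0, 0, 0.04], 0],
    [[0, 0, 0], [0, 0, 0], 0],
    [[0, 0, 0], [0, 0, 0], 120],
    [[0, 0, 0], [0, 0, 0], 255],
    [[0, 0, 0], [0, 0, 0], 255],
  ],
)

```text
t: 8.5
eef_pos: [0.4799, -0.3015, 0.1149]
orientation: [[0.97, 0.241, 0.002], [0.241, -0.97, -0.001], [0.002, 0.001, -1.0]]
contact_force: [-0.4, 0.1, -1.2]
grip_width: 0.376
```

Call:
arm_command(
  steps=[
    [[0, 0, 0], [0, 0, 0], 255],
    [[0, 0, 0], [0, 0, 0], 255],
    [[0, 0, 0], [0, 0, 0], 255],
    [[0, 0, 0], [0, 0, 0], 255],
    [[0, 0, 0], [0, 0, 0], 255],
    [[0, 0, 0], [0, 0, 0], 255],
    [[0, 0, 0], [0, 0, 0], 255],
    [[0, 0, 0], [0, 0, 0], 255],
  ],
)

```text
t: 9.5
eef_pos: [0.4797, -0.3014, 0.1143]
orientation: [[0.97, 0.241, 0.001], [0.241, -0.97, -0.001], [0.001, 0.001, -1.0]]
contact_force: [-0.5, 2.8, 5.9]
grip_width: 0.22
```

Gripped, with a width of 18.7 mm against the 20 mm handle. I'll lift straight up, then move to a view pose just short of the ring tablet.

```bash
python3 - <<'E'
from h import *
p,R=plan([.4797,-.3014,.238],Rdown(14),[.515,-.112,.24],Rdown(14),5,g=255)
E
```

```text
[[[0.0,0.0,0.0],[0.016,-0.035,-0.0004],255],[[0.0,0.0,0.0],[0.016,-0.0351,-0.0004],255],[[0.0,0.0,0.0],[0.016,-0.035,-0.0004],255],[[0.0,0.0,0.0],[0.0161,-0.0351,-0.0004],255],[[0.0,0.0,0.0],[0.016,-0.035,-0.0004],255]]
end err mm [ 0.04 -0.03  0.  ]
```

Call:
arm_command(
  steps=[
    [[0, 0, 0], [0, 0, -0.01], 255],
    [[0, 0, 0], [0, 0, -0.02], 255],
    [[0, 0, 0], [0, 0, -0.025], 255],
    [[0, 0, 0], [0, 0, -0.025], 255],
    [[0, 0, 0], [0, 0, -0.025], 255],
    [[0, 0, 0], [0, 0, -0.02], 255],
    [[0, 0, 0], [0, 0, 0], 255],
    [[0, 0, 0], [0, 0, 0], 255],
  ],
)

```text
t: 10.5
eef_pos: [0.479, -0.301, 0.2372]
orientation: [[0.97, 0.241, -0.001], [0.241, -0.97, 0.001], [-0.001, -0.001, -1.0]]
contact_force: [-0.7, -0.1, -2.7]
grip_width: 0.219
```

Call:
arm_command(
  steps=[
    [[0, 0, 0], [0.016, -0.035, 0], 255],
    [[0, 0, 0], [0.016, -0.035, 0], 255],
    [[0, 0, 0], [0.016, -0.035, 0], 255],
    [[0, 0, 0], [0.016, -0.035, 0], 255],
    [[0, 0, 0], [0.016, -0.035, 0], 255],
    [[0, 0, 0], [0, 0, 0], 255],
    [[0, 0, 0], [0, 0, 0], 255],
    [[0, 0, 0], [0, 0, 0], 255],
  ],
)

```text
t: 11.5
eef_pos: [0.5144, -0.1129, 0.2379]
orientation: [[0.971, 0.24, -0.001], [0.24, -0.971, -0.0], [-0.001, 0.0, -1.0]]
contact_force: [0.3, 0.4, -1.8]
grip_width: 0.217
```

```bash
python3 - <<'E'
from h import *
f=grab("wrist","w6");P,R=cur();print(P)
print(proj(f,P+R@np.array([0,0,.104])))
E
```

```text
[ 0.51446756 -0.11290716  0.23803675]
[318.63519271 210.15059239]
```

View pics/w6.png

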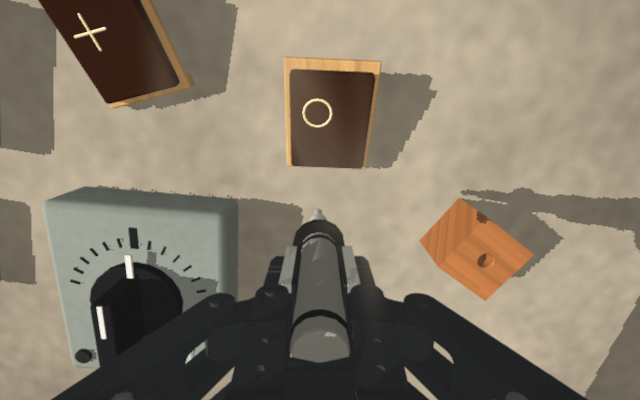

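The tip shows at (319,209) against a predicted (318.6,210.2), so the probe sits straight in the grip. The ring is at (317,113). Next I'll fit the ring and the tablet corners.

```bash
python3 - <<'E'
from h import *
np.set_printoptions(precision=4,suppress=True)
f=load("w6");im=f["frame"].astype(int)
m=((im.min(2)>150)).astype(np.uint8);m[:,:290]=0;m[:,350:]=0;m[:90]=0;m[135:]=0
c,_=cv2.findContours(m,cv2.RETR_EXTERNAL,cv2.CHAIN_APPROX_NONE);c=max(c,key=len);e=cv2.fitEllipse(c);print("ring ellipse",e,m.sum())
d=((im.max(2)<85)&(im[:,:,0]>im[:,:,2]+8)).astype(np.uint8);d[:,:275]=0;d[:,395:]=0;d[:60]=0;d[175:]=0
d=cv2.morphologyEx(d,cv2.MORPH_CLOSE,np.ones((9,9)));c,_=cv2.findContours(d,cv2.RETR_EXTERNAL,cv2.CHAIN_APPROX_NONE);c=max(c,key=cv2.contourArea);q=cv2.approxPolyDP(c,5,True)[:,0];print(q.tolist(),cv2.contourArea(c))
p=onz(f,e[0],.051);print("ring z=.051",p)
crop(f,270,45,400,180,6,"w6c")
E
```

```text
ring ellipse ((316.6158142089844, 112.38011169433594), (27.20872688293457, 28.386594772338867), 109.09616088867188) 153
[[310, 71], [349, 167], [354, 152], [363, 154], [374, 77]] 3436.0
ring z=.051 [ 0.5801 -0.0947  0.051 ]
```

View pics/w6c.png

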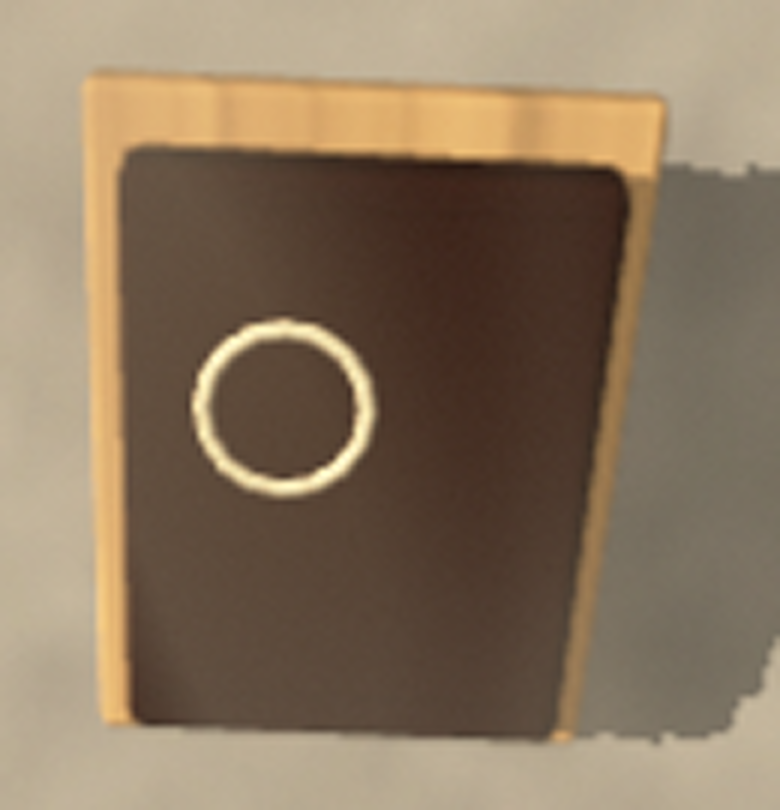

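```bash
python3 - <<'E'
from h import *
np.set_printoptions(precision=4,suppress=True)
f=load("w6");c=lambda x,y:(270+x/6-.1,45+y/6-.1)
s=np.sin(np.radians(20))
zt=.051+36*s/1000;zb=.051-60*s/1000
A=onz(f,c(150,151),zt);B=onz(f,c(600,165),zt);v=A-B;print("top edge yaw",np.degrees(np.arctan2(v[1],v[0]))-90,A,B)
C=onz(f,c(160,722),zb);D=onz(f,c(530,738),zb);v=C-D;print("bot edge yaw",np.degrees(np.arctan2(v[1],v[0]))-90)
TL=onz(f,c(119,148),zt);BL=onz(f,c(130,724),zb);TR=onz(f,c(632,166),zt);BR=onz(f,c(556,740),zb)
for a,b in((TL,BL),(TR,BR)):
    v=a-b;print("side yaw",np.degrees(np.arctan2(v[1],v[0])),"len",np.linalg.norm(v))
print("widths",np.linalg.norm(TL-TR),np.linalg.norm(BL-BR))
r=onz(f,c(284,407.5),.051);print("ring",r)
w0=Ro.from_euler("ZY",[15.3,-20],degrees=True)
mid=(TL+TR+BL+BR)/4
for y in (14,15,16,17):
    Rt=Ro.from_euler("ZY",[y,-20],degrees=True).as_matrix();print(y,"ring in tablet frame from mid",1000*(Rt.T@(r-mid)))
print(mid)
E
```

```text
top edge yaw 12.238935155396248 [ 0.6102 -0.0681  0.0633] [ 0.624  -0.1317  0.0633]
bot edge yaw 11.374741465404455
side yaw 11.628643316058646 len 0.09638836037991441
side yaw 12.171284981681856 len 0.09678751829472895
widths 0.07419514833725525 0.07505569668272503
ring [ 0.5799 -0.0954  0.051 ]
14 ring in tablet frame from mid [11.0022 11.7969  0.3632]
15 ring in tablet frame from mid [11.1942 11.6168  0.2933]
16 ring in tablet frame from mid [11.3832 11.4332  0.2245]
17 ring in tablet frame from mid [11.5692 11.2461  0.1568]
[ 0.5728 -0.1093  0.0469]
```

The tablet's yaw is 11.9° and its size 96.5×74.6 mm, both consistent. The ring centre is (0.580,−0.0952,0.051), about (11,12) mm from the face middle as described. I'll move to a hover 25 mm off the face, tilted to its normal.

```bash
cat >> h.py <<'E'
RT=Ro.from_euler("ZY",[11.9,-20],degrees=True).as_matrix()
RG=RT@np.diag([1,-1,-1.]);N=RT[:,2];RING=np.array([.580,-.0952,.051]);L=.1043
E
python3 - <<'E'
from h import *
P,R=cur();print(P,RG)
plan(P,R,RING+N*(L+.025),RG,5,g=255)
E
```

```text
[ 0.51446756 -0.11290716  0.23803675] [[ 0.91949767  0.20620419  0.33466978]
 [ 0.19376855 -0.97850899  0.07052599]
 [ 0.34202014  0.         -0.93969262]]
[[[-0.1,4.0,0.4],[0.0047,-0.0006,0.0131],255],[[0.0,4.0,0.4],[0.0039,-0.0007,0.0134],255],[[-0.1,4.0,0.4],[0.0028,-0.0006,0.0136],255],[[-0.1,4.0,0.4],[0.0019,-0.0007,0.0138],255],[[0.0,4.0,0.4],[0.0009,-0.0008,0.0139],255]]
end err mm [-0.05 -0.01  0.03]
```

Call:
arm_command(
  steps=[
    [[-0.1, 4.0, 0.4], [0.0047, -0.0006, 0.0131], 255],
    [[0, 4.0, 0.4], [0.0039, -0.0007, 0.0134], 255],
    [[-0.1, 4.0, 0.4], [0.0028, -0.0006, 0.0136], 255],
    [[-0.1, 4.0, 0.4], [0.0019, -0.0007, 0.0138], 255],
    [[0, 4.0, 0.4], [0.0009, -0.0008, 0.0139], 255],
    [[0, 0, 0], [0, 0, 0], 255],
    [[0, 0, 0], [0, 0, 0], 255],
    [[0, 0, 0], [0, 0, 0], 255],
  ],
)

```text
t: 12.55
eef_pos: [0.5374, -0.1037, 0.1737]
orientation: [[0.919, 0.207, 0.335], [0.194, -0.978, 0.071], [0.342, -0.0, -0.94]]
contact_force: [1.1, -1.0, -1.0]
grip_width: 0.222
```

```bash
python3 - <<'E'
from h import *
np.set_printoptions(precision=4,suppress=True)
f=grab("wrist","w7");s=ctrl.read_state();P,R=cur();print(P,RING+N*(L+.025),np.degrees(Ro.from_matrix(R.T@RG).as_rotvec()),s["contact_force"])
print("tip pred",proj(f,P+R@[0,0,L]),"ring pred",proj(f,RING))
crop(f,250,100,410,260,5,"w7c")
grab("side","si7");grab("scene","sc7")
E
```

```text
[ 0.5374 -0.1036  0.1735] [ 0.5367 -0.1043  0.1725] [-0.0433 -0.0056  0.0359] [-0.0068  0.9674 -1.4038]
tip pred [318.3877 209.8429] ring pred [319.1917 200.9621]
```

View pics/w7c.png

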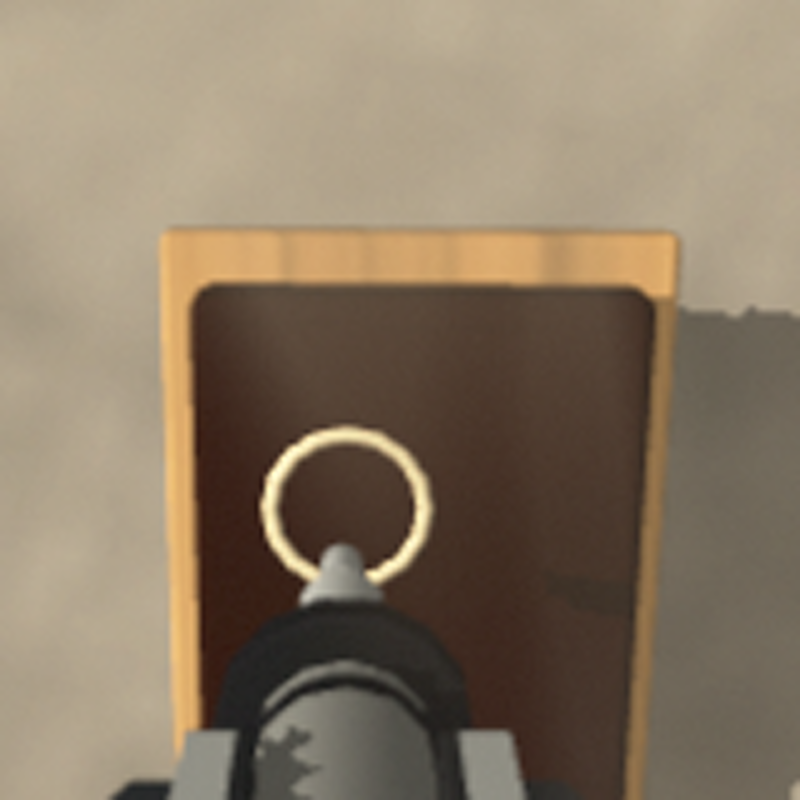

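Picture: the ring is at (319.3,201.4) against (319.2,201.0) predicted, and the tip is at (318.4,208.6) against (318.4,209.8). The aim holds, so I'll approach to about 3 mm of pressing first.

```bash
python3 - <<'E'
from h import *
np.set_printoptions(precision=4,suppress=True)
F=[]
s=ctrl.read_state();P,R=cur();print(R.T@(RING+N*(L-.003)-P), "Fn",np.dot(s["contact_force"],N))
crop(load("si7"),270,170,400,300,6,"si7c")
E
```

```text
[-0.0008  0.0007  0.0284] Fn -0.8038146967240537
```

View pics/si7c.png

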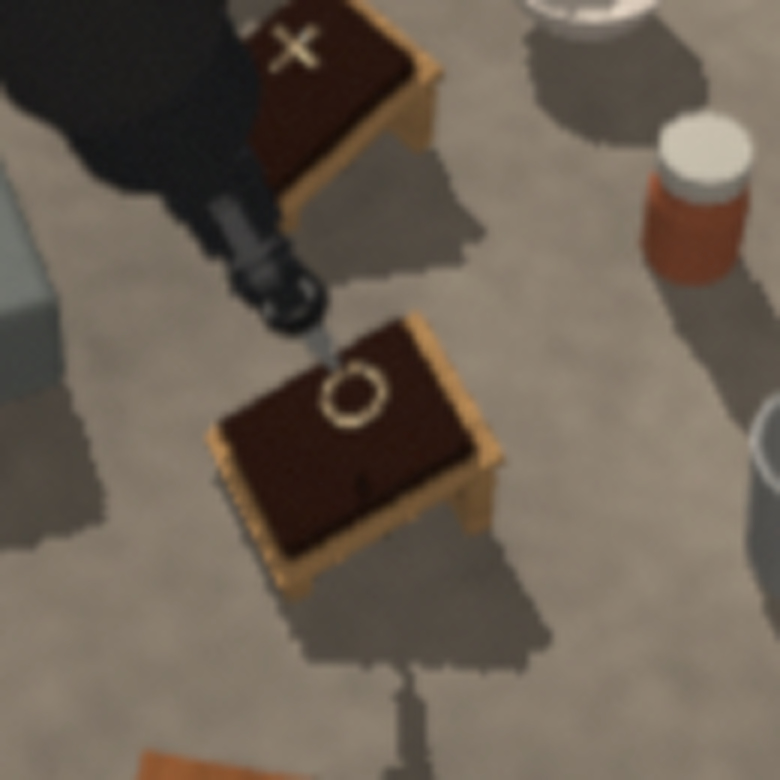

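Call:
arm_command(
  steps=[
    [[0, 0, 0], [-0.0008, 0.0007, 0.008], 255],
    [[0, 0, 0], [0, 0, 0.008], 255],
    [[0, 0, 0], [0, 0, 0.006], 255],
    [[0, 0, 0], [0, 0, 0.004], 255],
    [[0, 0, 0], [0, 0, 0.0024], 255],
    [[0, 0, 0], [0, 0, 0], 255],
    [[0, 0, 0], [0, 0, 0], 255],
    [[0, 0, 0], [0, 0, 0], 255],
  ],
)

```text
t: 13.7
eef_pos: [0.5459, -0.1024, 0.1461]
orientation: [[0.919, 0.207, 0.335], [0.194, -0.978, 0.071], [0.342, -0.001, -0.94]]
contact_force: [-0.6, 0.3, -0.6]
grip_width: 0.216
```

```bash
cat > chk.py <<'E'
import sys
from h import *
np.set_printoptions(precision=4,suppress=True)
F=[]
f=grab("wrist",sys.argv[1]);
for i in range(5):
    s=ctrl.read_state();F.append(np.dot(s["contact_force"],N)); 
P,R=cur();print("Fn",np.round(F,2),"F tool",R.T@np.array(s["contact_force"]),"gap",(P-RING)@N-L,"err tool",R.T@(P-RING-N*((P-RING)@N)),"rot",np.degrees(Ro.from_matrix(R.T@RG).as_rotvec()))
print("ring pred",proj(f,RING),"tip pred free",proj(f,P+R@[0,0,L]))
crop(f,260,150,380,270,6,sys.argv[1]+"c")
E
python3 chk.py w8
```

```text
Fn [0.16 0.16 0.16 0.16 0.16] F tool [-0.4133 -0.1458 -0.159 ] gap -0.002986796087976154 err tool [-0.0002  0.     -0.    ] rot [-0.0536 -0.0211  0.0314]
ring pred [318.6009 210.8402] tip pred free [318.4987 209.7631]
```

View pics/w8c.png

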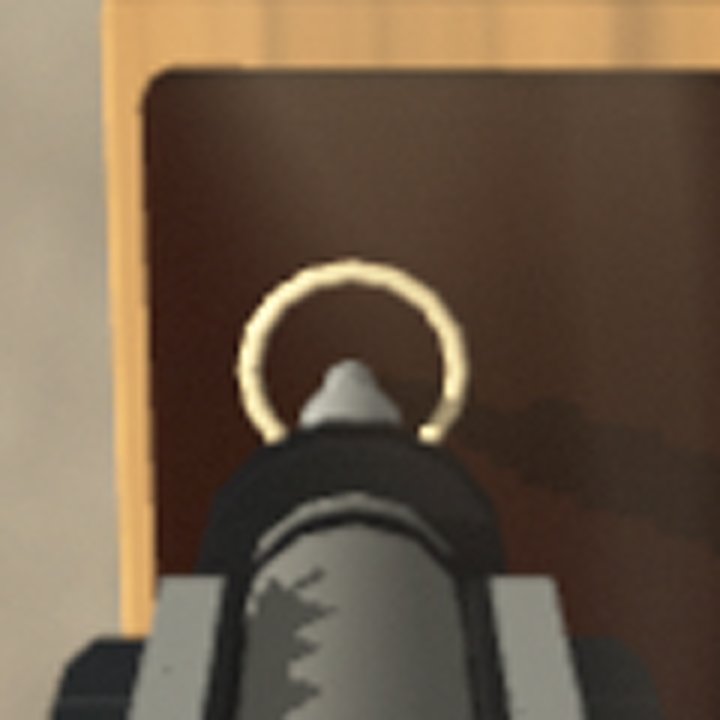

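The tip is inside the ring at (318.4,210.2) with the ring centre at about (319.0,211.2). The normal force is up about 1 N and the tip has moved in about 3–4 mm in the image, so contact agrees with the geometry. I'll press 4 mm more.

Call:
arm_command(
  steps=[
    [[0, 0, 0], [0.0002, 0.0003, 0.001], 255],
    [[0, 0, 0], [0, 0, 0.001], 255],
    [[0, 0, 0], [0, 0, 0.001], 255],
    [[0, 0, 0], [0, 0, 0.001], 255],
    [[0, 0, 0], [0, 0, 0], 255],
    [[0, 0, 0], [0, 0, 0], 255],
    [[0, 0, 0], [0, 0, 0], 255],
    [[0, 0, 0], [0, 0, 0], 255],
  ],
)

```text
t: 14.75
eef_pos: [0.5475, -0.1023, 0.1422]
orientation: [[0.919, 0.207, 0.335], [0.194, -0.978, 0.072], [0.342, -0.001, -0.94]]
contact_force: [-1.6, -0.2, 1.1]
grip_width: 0.222
```

```bash
python3 chk.py w9; python3 chk.py w9b|head -1;  python3 - <<'E'
from h import *
f=load("w9");P,R=cur()
for d in (0,.003,.007,.010,.014): print(d,proj(f,P+R@[0,0,L-d]))
E
```

```text
Fn [1.37 1.37 1.37 1.37 1.37] F tool [-0.9936 -0.615  -1.3671] gap -0.007173265169149193 err tool [-0.0001  0.0003 -0.    ] rot [-0.0578 -0.0073  0.0324]
ring pred [318.2869 212.9198] tip pred free [318.5319 209.8047]
Fn [1.02 1.02 1.02 1.02 1.02] F tool [-1.1024 -1.0388 -1.0209] gap -0.007151299540178235 err tool [-0.0001  0.0003 -0.    ] rot [-0.0582 -0.0101  0.0323]
0 [318.52748214 209.80510547]
0.003 [318.52366486 211.12750391]
0.007 [318.5184263  212.94226817]
0.01 [318.51438102 214.34365247]
0.014 [318.50882482 216.26845755]
```

View pics/w9c.png

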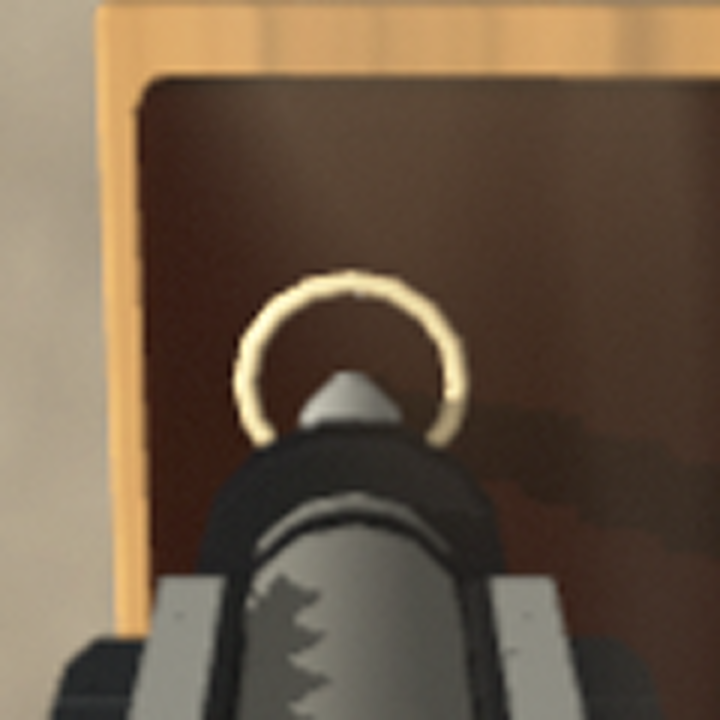

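The tip is at (318.3,212.0), about 7.5 mm pushed in, and the ring centre at (318.5,213.1). The force is up about 2.1–2.3 N, so it is half-way and centred. I'll hold once, then make last checks on the knob and the bystanders.

Call:
arm_command(
  steps=[
    [[0, 0, 0], [0, 0, 0], 255],
    [[0, 0, 0], [0, 0, 0], 255],
    [[0, 0, 0], [0, 0, 0], 255],
    [[0, 0, 0], [0, 0, 0], 255],
    [[0, 0, 0], [0, 0, 0], 255],
    [[0, 0, 0], [0, 0, 0], 255],
    [[0, 0, 0], [0, 0, 0], 255],
    [[0, 0, 0], [0, 0, 0], 255],
  ],
)

```text
t: 15.85
eef_pos: [0.5474, -0.1023, 0.1422]
orientation: [[0.919, 0.207, 0.334], [0.194, -0.978, 0.072], [0.342, -0.001, -0.94]]
contact_force: [-1.7, 0.6, 0.9]
grip_width: 0.215
```

```bash
python3 chk.py w10; python3 - <<'E'
from h import *
f=grab("side","si10");crop(f,200,90,450,290,3,"si10c")
E
```

```text
Fn [0.32 0.32 0.32 0.32 0.32] F tool [-1.2273 -0.5154 -0.3182] gap -0.007213505661666078 err tool [-0.0001  0.0003 -0.    ] rot [-0.0602 -0.0022  0.0297]
ring pred [318.3058 212.8728] tip pred free [318.5405 209.8099]
```

View pics/si10c.png

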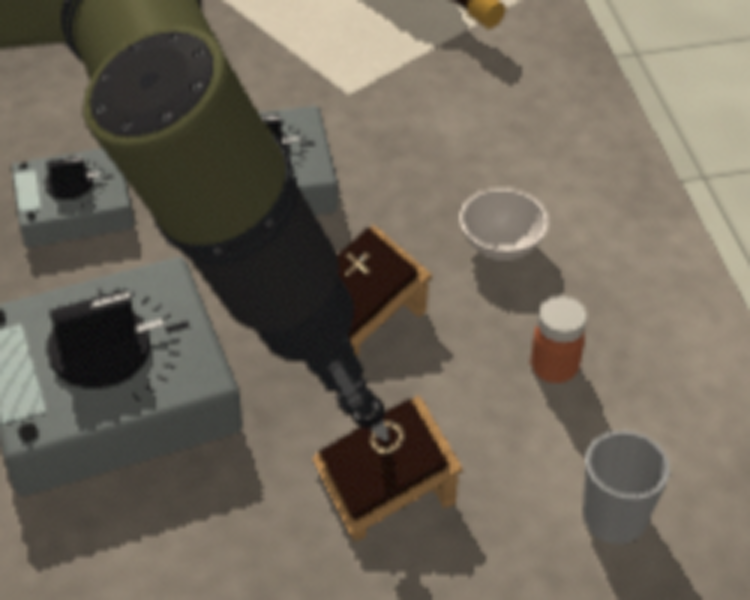

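View pics/w10c.png

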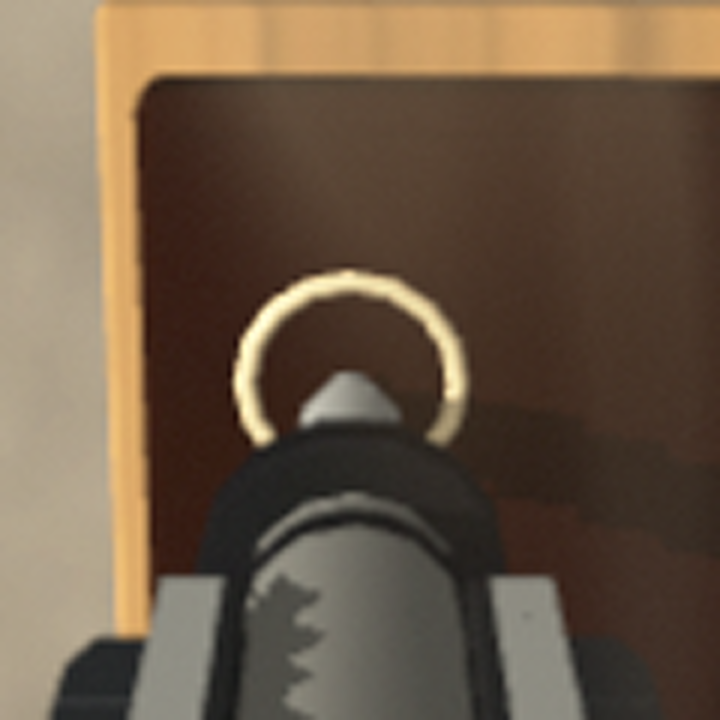

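```bash
python3 -c "
from plant import ctrl
print(ctrl.finish_job())"
```

```text
the job is handed in; nothing more can be done
None
```

I turned the middle-sized box's zero knob clockwise by 50°. I then lifted the probe from its holder, set its tip in the ring at right angles to the face, pressed it about half-way in and handed the job in while holding it there (about 16 s used).

- **Knob:** after I let go, the pointer line ran straight into the broad zero mark, within about 0.3 pixel. I could not check it again at the end because the arm partly hid the box in the last side view.
- **Probe aim:** the tip is within about 0.5 mm of the ring centre, and the tool is within 0.1° of the measured face normal.
- **Press depth:** the arm's position gives 7.2 mm pushed in and the last picture about 7.5 mm; half-way is 7 mm.
- **Press force:** the wrist force is noisy and agrees only loosely. It was 1.1 to 2.3 N above the level before contact, where about 2.3 N was expected. I went by the position and the picture, which were steady through the last hold.
- **Surroundings:** the jar, bowl, cup and cross-marked tablet look undisturbed in the last side view, and I saw no crack in the chocolate.

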